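# Press the bronze bushing into the carousel drive housing

## Task

Take the bronze bushing out of the blue parts rack and press it, sleeve down, into the bore of the aluminium bearing housing until its shoulder sits flush on the housing face all round, then let go. Press gently by feel and do not ram it; leave the other bushings in the rack and everything else on the bench as it is.

Things in the scene. Friction and masses are not known exactly. Their poses are not given: they have to be found in the camera images.
- bushing_center (a point): Bronze (yellow metal) flanged bushing, upright in one of the blue rack's holes, sleeve down. Round: sleeve 24 mm wide, 20 mm long; above it the shoulder flange 38 mm wide, 5 mm thick; on top a grip collar 26 mm wide, 18 mm high, flat-topped. Height 43 mm, 0.08 to 0.16 kg. This point: on the axis half-way up, 21.5 mm from the foot and from the top, 1.5 mm above the flange's underside
- bushing_shoulder (a point): Centre of the underside of the bronze bushing's flange (the shoulder that must bottom), 20 mm above the foot; z up along its axis. The foot has hardly any chamfer (0.4 mm), so it must be centred on the bore to about half a millimetre: feel for it
- bore_mouth (a point): Centre of the bore's mouth in the housing's upper face, 50 to 70 mm above the bench; z up. Bore vertical, 24.8 mm wide, blind, 24 mm deep. Dark spring-steel strips line its wall: the sleeve drops in freely for about 5 mm, then drags more and more, 12 to 24 N in the last 8 mm, until the shoulder meets the face; it stays where left, without springing back. Home: bushing_shoulder at bore_mouth
- housing: Bearing housing, bolted down: aluminium block 80 x 80 mm, 42 mm high, with the bore in its middle, on a grey base 130 (x) x 110 mm (y) whose height varies (8 to 28 mm); a blue motor on its -y side lies 6 mm below the upper face. Origin on the bore's axis, 50 mm below its mouth. More than 50 N on it, by bushing or gripper, damages it
- rack: Blue parts rack, fixed: a plate 70 mm (x) by 200 mm (y), 22 mm thick, origin at the centre of its underside on the bench. Three through holes of 27 mm along its y axis at -65, 0 and +65 mm; in each stands a bushing, its flange resting on the rack's top, its collar standing from 27 to 45 mm above the bench
- steel_bushing_center (a point): Dark steel bushing of the same shape as the bronze one, in another hole of the rack; same point half-way up. To be left alone
- plastic_bushing_center (a point): White plastic bushing of the same shape, in another hole of the rack; same point half-way up. To be left alone
- reagent_a: White reagent bottle with blue cap, 64 mm wide, 130 mm high, beyond the working area; origin at its foot. Leave alone
- wash_jar: Amber jar with white lid, 60 mm wide, 80 mm high; origin at its foot. Leave alone
- screwdriver: Orange screwdriver, 200 mm long, lying on the bench; origin under its middle. Leave alone
- orange_cap: Orange plastic tube cap, 32 mm wide, 18 mm high, on the bench; origin at its foot. Leave alone
Things that resemble listed ones, but are neither listed nor needed, are in the scene too. What is shaped like the part that bears bushing_center but green or pink is not meant.

How it is judged:
On the way:
1. the bronze bushing is lifted clear of the rack (height (world z) of bushing_shoulder above 0.045 m), for 0.1 s.
At the end, for the whole second after the job is handed in: The bronze bushing stands upright in the bore (within 3 mm of its axis and 0.05 rad of square), its shoulder flush on the housing face to within 1.5 mm, at rest and released (z of bushing_shoulder in the frame of bore_mouth between -0.003 and 0.0015 m and horizontal distance between bushing_shoulder and bore_mouth below 0.003 m and angle between the z axis of bushing_shoulder and the z axis of bore_mouth, either way round below 0.05 rad and linear speed of bushing below 0.01 m/s); the robot touches nothing.
It fails at once if the bushing is pushed against the housing with more than 50 N (contact force between bushing and housing above 50 N).
It fails at once if the robot strikes or leans on the housing with more than 50 N (contact force between any of the fingers, the arm and housing above 50 N).
It fails at once if another bushing is moved by more than 20 mm (distance of any of steel_bushing_center, plastic_bushing_center from where it was at the start of the episode above 0.02 m).
It fails at once if the bottle, the jar, the screwdriver or the orange cap is moved by more than 30 mm (distance of any of reagent_a, wash_jar, screwdriver, orange_cap from where it was at the start of the episode above 0.03 m).
It also fails if it takes over 72 s, if anything falls off the work surface, if the arm or the gripper's body presses on something with over 40 N, if the wrist force passes 120 N, or if a joint passes its speed limit or range.

## Robot

A 6-joint arm with a two-finger parallel gripper is mounted at the origin on the work surface. World frame = base frame: x ahead of the robot, y to its left, z up, the work surface at z = 0. Lengths are in m, angles in rad, forces in N, time in s.
With the tool pointing down it reaches from about 0.25 to 0.775 m from the base axis. Payload 4 kg.
Tool frame: the origin (TCP) lies midway between the tips of the shut fingers; the grasp point (between the pads) lies 19 mm behind it; z points along the fingers, y is the line along which they close (so a half turn about z gives the same grasp; the last joint's range is limited). The gripper opens to 94 mm and grips with 3 to 60 N. Pads are 16 mm wide; open, the fingers measure 119 mm over their backs; the gripper's body (75 mm by 177 mm) begins 78 mm behind the grasp point.
Start: joints at [1.029, 0.087, 1.371, -0, 1.684, -0.103], TCP at [0.234, 0.498, 0.206] pointing down, gripper open.
Joint ranges: [-3.1, 3.1], [-0.76, 2.03], [0.27, 2.55], [-1.08, 4.22], [0.17, 2.65], [-2.57, 2.57]. Speed limits (rad/s): [2.79, 2.79, 3.14, 3.14, 3.14, 3.14].

## Interface

Orientations are given as a unit quaternion [x, y, z, w].
In Python, from rig import robot, cams, sign_off gives the robot as it stands.
- The arm moves only by the tool apply_moves, never from a script. Its argument "deltas" is a list that holds one entry, the list of rows, each a list of 7 numbers: the turn, a rotation vector about the tool's x, y, z as a fraction of full scale, then the shift along the tool's x, y, z as a fraction of full scale, then the gripper's target within -1 to 1 (fully open at 1, half-way at 0, shut at -1). A call has 1 to 12 rows; each row shifts and turns the commanded pose from where the row before left it, along the tool's axes as they then stand; what a row does not reach is not made up. Full scale, the value 1, is 30 mm for a shift and 6 degrees for a turn. A row lasts 1/8 s, in which the tool goes at most 62.5 mm and 10.7 degrees, less where a joint would pass 70% of its speed; a pose out of reach is approached as far as the arm can. A call with a number of a shift or a turn outside -1 to 1 is refused whole. A call with a gripper value outside its range is refused whole. The fingers move at their own pace and stop on an object; the grip force is fixed at half the most. Time passes only in rows, so rows that do not move let the fingers close. It gives the time, the measured TCP pose, the force, the opening and the grip force at its end, in the units of the state.
- robot.sense(): the state, without advancing time (a new reading comes with each control period).
- cams.read_camera(name): name is "scene" or "top"; returns the picture (420x560x3 uint8, red, green, blue); there is no depth.
- cams.camera_model(name): a dict with "camera_matrix" (3x3 intrinsics, pixels), "distortion" ([k1, k2, p1, p2, k3] as OpenCV has them; the pictures are not rectified), "camera_from_world" (4x4, takes a point from world to camera coordinates). Camera axes: x right, y up, looking along -z (the intrinsics and any distortion apply to the point x, -y, -z); pixel columns grow to the right and rows downward; lengths in m; the calibration is good to about 2 mm. A picture is of the moment at which its call begins. camera_model takes no time and is no camera call.
- sign_off(): hands the job in; it is judged then, once.
The state is a dict: "time": time; "joint_pos": joint angles; "joint_velocities": joint speeds; "joint_efforts": joint torques, N m; "eef_pos": TCP position; "tcp_rot": TCP orientation; "contact_force": force on the tool from outside, world axes, zero at the start; "torque": the same for the moment, N m; "gripper_width": finger opening in m; "gripper_force": force on a finger pad.
Only numpy, scipy, OpenCV 4.12 (cv2) and the standard library are available. Lean on these libraries where they do the work, as an engineer would, in place of code of your own. Each camera call takes 0.05 s, during which the arm holds its last target. There are 200 camera calls.

## Working session

There is one attempt and no reset: what is moved stays moved. The work goes in short steps, Python scripts to look and compute and a tool call to move; the robot and the scene stay as the last step left them, time stands still between calls to the robot, and variables do not carry over. Pictures are saved under pics/ and viewed, at most 10 in all, crops included, and the job is handed in when it is done.

Besides the shell and the picture viewer there is one more tool, called by a JSON object that holds its "name" and its "arguments". apply_moves: Moves the arm, as the interface text tells. Its arguments: {"type":"object","properties":{"deltas":{"type":"array","items":{"type":"array","items":{"type":"array","items":{"type":"number","minimum":-1,"maximum":1}}}}},"required":["deltas"]}

```bash
mkdir -p pics; ls
cat > h.py <<'E'
import numpy as np, cv2
from rig import robot, cams, sign_off
def snap(n,f):
    im=cams.read_camera(n); cv2.imwrite(f'pics/{f}.png',cv2.cvtColor(im,cv2.COLOR_RGB2BGR)); return im
def ray(n,px):
    m=cams.camera_model(n);K=np.array(m["camera_matrix"]);T=np.array(m["camera_from_world"])
    u=cv2.undistortPoints(np.array([[px]],float),K,np.array(m["distortion"]))[0,0]
    d=T[:3,:3].T@np.array([u[0],-u[1],-1]);o=-T[:3,:3].T@T[:3,3];return o,d/np.linalg.norm(d)
def onz(n,px,z):
    o,d=ray(n,px);return o+d*(z-o[2])/d[2]
def proj(n,p):
    m=cams.camera_model(n);T=np.array(m["camera_from_world"]);c=T[:3,:3]@np.array(p)+T[:3,3]
    return cv2.projectPoints(np.array([[c[0],-c[1],-c[2]]]),np.zeros(3),np.zeros(3),np.array(m["camera_matrix"]),np.array(m["distortion"]))[0].ravel()
E
python3 - <<'E'
from h import *
for n in("scene","top"):
    snap(n,n+"0");o,d=ray(n,(280,210));print(n,o,d)
    print(np.array(cams.camera_model(n)["camera_matrix"])[0,0])
print(robot.sense())
E
```

```text
pics
scene [1.3355312  0.20915102 0.82368113] [-0.69473755 -0.11596608 -0.70985323]
425.5491574439423
top [0.49009221 0.10376562 1.27863576] [ 0.10900425 -0.02294172 -0.99377651]
487.4731073661494
{'time': 0.1, 'joint_pos': array([ 1.02895124e+00,  8.78935459e-02,  1.37207891e+00,  1.66073346e-05,
        1.68358519e+00, -1.03024316e-01]), 'joint_velocities': array([-0.001312  , -0.001888  , -0.00485507,  0.0012121 ,  0.00033575,
        0.00105142]), 'joint_efforts': array([ 1.62883582e-03, -3.41250014e+01, -3.03302658e+01,  7.18987221e-02,
        3.04097822e-02, -9.94860693e-05]), 'eef_pos': array([0.23339143, 0.49749294, 0.20442669]), 'tcp_rot': array([ 2.17653174e-01,  9.76025681e-01, -9.29249639e-04, -3.19156593e-04]), 'contact_force': array([-0.20066069,  0.39335557,  0.4607104 ]), 'torque': array([-0.00317753, -0.00487698, -0.0338341 ]), 'gripper_force': 0.0, 'gripper_width': 0.09412185082297081}
```

View pics/top0.png

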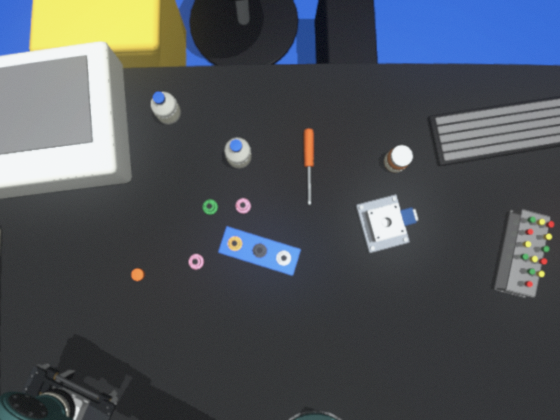

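View pics/scene0.png

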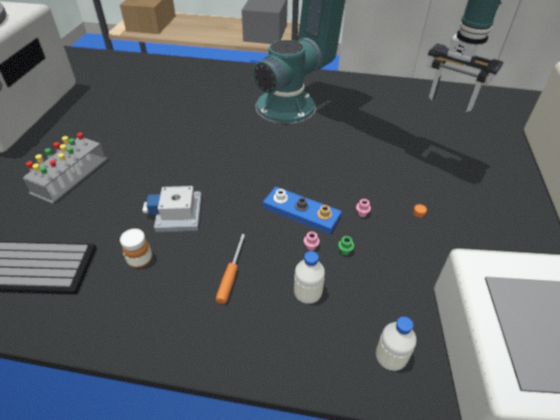

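The top view shows the rack at (260,250) with bronze at (235,243), steel at (260,250) and white at (284,258). The housing bore is at (388,222). In the scene view, bronze is at (325,212) and the bore at (177,198).

```bash
cat > m.py <<'E'
from h import *
import sys
def crop(im,c,r,s,f):
    x,y=c; cv2.imwrite(f'pics/{f}.png',cv2.cvtColor(cv2.resize(im[y-r:y+r,x-r:x+r],None,fx=s,fy=s,interpolation=cv2.INTER_CUBIC),cv2.COLOR_RGB2BGR))
def cent(mask,c,r):
    m=np.zeros_like(mask);x,y=c;m[y-r:y+r,x-r:x+r]=mask[y-r:y+r,x-r:x+r]
    n,l,s,ce=cv2.connectedComponentsWithStats(m.astype(np.uint8))
    k=1+np.argmax(s[1:,4]);return ce[k],s[k]
E
python3 - <<'E'
from m import *
tiles=[]
for n,cs in(("top",[(260,250),(388,222)]),("scene",[(302,208),(177,203)])):
    im=cv2.cvtColor(cv2.imread(f'pics/{n}0.png'),cv2.COLOR_BGR2RGB);h=cv2.cvtColor(im,cv2.COLOR_RGB2HSV)
    for (x,y) in cs: tiles.append(cv2.resize(im[y-32:y+32,x-42:x+42],(400,300),interpolation=cv2.INTER_NEAREST))
    br=(h[...,0]>8)&(h[...,0]<28)&(h[...,1]>110)&(h[...,2]>90)
    print(n,'bronze',cent(br,(235,243) if n=="top" else (325,212),14))
    bl=((h[...,0]>100)&(h[...,0]<125)&(h[...,1]>130)&(h[...,2]>90)).astype(np.uint8)
    c=cs[0];mm=np.zeros_like(bl);mm[c[1]-35:c[1]+35,c[0]-50:c[0]+50]=bl[c[1]-35:c[1]+35,c[0]-50:c[0]+50]
    print('rack',cv2.minAreaRect(cv2.findNonZero(mm)))
    c=cs[1]; g=im.max(2); b=(388,222) if n=="top" else (177,198)
    print('bore',cent(g<110,b,6)); print(g[b[1]-8:b[1]+8,b[0]-9:b[0]+9])
o=np.vstack([np.hstack(tiles[:2]),np.hstack(tiles[2:])])
cv2.imwrite('pics/c1.png',cv2.cvtColor(o,cv2.COLOR_RGB2BGR))
E
```

```text
top bronze (array([234.52238806, 242.98507463]), array([229, 238,  12,  11,  67], dtype=int32))
rack ((258.9472961425781, 250.52044677734375), (78.604248046875, 28.368183135986328), 17.474775314331055)Traceback (most recent call last):
  File "<stdin>", line 12, in <module>
  File "m.py", line 8, in cent
    k=1+np.argmax(s[1:,4]);return ce[k],s[k]
        ~~~~~~~~~^^^^^^^^^
    return _wrapfunc(a, 'argmax', axis=axis, out=out, **kwds)
    return bound(*args, **kwds)
ValueError: attempt to get argmax of an empty sequence
```

Run:
```python
from m import *
tiles=[]
for n,cs in(("top",[(260,250),(388,222)]),("scene",[(302,208),(177,203)])):
    im=cv2.cvtColor(cv2.imread(f'pics/{n}0.png'),cv2.COLOR_BGR2RGB);h=cv2.cvtColor(im,cv2.COLOR_RGB2HSV)
    for (x,y) in cs: tiles.append(cv2.resize(im[y-32:y+32,x-42:x+42],(400,300),interpolation=cv2.INTER_NEAREST))
    br=(h[...,0]>8)&(h[...,0]<28)&(h[...,1]>110)&(h[...,2]>90)
    print(n,'bronze',cent(br,(235,243) if n=="top" else (325,212),14))
    c=cs[1]; g=im.max(2); b=(388,222) if n=="top" else (177,198)
    print(g[b[1]-8:b[1]+8,b[0]-9:b[0]+9])
    print('white',cv2.minAreaRect(cv2.findNonZero(((h[...,1]<60)&(h[...,2]>165))[c[1]-32:c[1]+32,c[0]-32:c[0]+32].astype(np.uint8))),c)
o=np.vstack([np.hstack(tiles[:2]),np.hstack(tiles[2:])])
cv2.imwrite('pics/c1.png',cv2.cvtColor(o,cv2.COLOR_RGB2BGR))
```

```text
top bronze (array([234.52238806, 242.98507463]), array([229, 238,  12,  11,  67], dtype=int32))
[[245 245 245 245 245 245 245 245 245 245 245 245 245 245 245 245 245 245]
 [245 245 245 245 245 245 244 243 243 245 245 245 245 245 245 245 245 245]
 [245 245 245 244 244 241 235 230 231 237 241 244 245 245 245 245 245 245]
 [245 245 245 244 239 228 207 184 181 201 221 237 244 245 245 245 245 245]
 [245 245 244 242 237 224 190 149 126 132 164 210 236 244 245 245 245 245]
 [245 246 244 242 241 238 222 179 143 119 120 160 220 242 245 245 245 245]
 [245 245 244 243 244 244 239 222 179 145 117 128 192 237 245 246 245 245]
 [245 244 242 244 245 245 244 236 199 163 127 116 168 233 244 245 245 246]
 [245 244 242 244 245 245 245 238 201 168 132 114 162 230 244 245 245 245]
 [245 244 242 240 243 245 245 239 202 165 127 115 173 233 244 245 245 245]
 [245 245 243 239 242 244 244 235 197 158 119 138 203 239 245 245 245 245]
 [245 245 244 241 241 242 240 225 186 151 141 188 230 244 245 245 245 245]
 [245 245 245 244 242 239 232 214 188 177 194 228 242 245 245 245 246 245]
 [245 245 245 245 244 241 235
[... 1026 characters left out ...]
167 115  80  90 117 130 135 140 161 196 216 222 223 222 222]
 [223 220 212 188 154 117 111 131 147 154 171 194 212 221 222 222 222 222]
 [222 222 220 211 195 178 173 176 183 192 204 214 220 221 222 221 222 222]
 [223 223 223 221 216 210 208 210 210 216 218 221 222 222 221 222 223 220]
 [223 224 222 223 222 221 221 221 221 222 222 223 223 223 223 223 223 223]
 [223 223 224 223 223 223 223 223 223 223 222 223 223 224 224 223 222 220]
 [223 223 223 222 223 223 222 222 223 223 223 223 223 222 223 224 222 209]
 [223 223 222 222 223 223 223 223 223 223 225 223 224 224 224 223 220 200]]
white ((27.16849708557129, 35.54931640625), (39.75052261352539, 54.62921142578125), 87.87889862060547) (177, 203)
```

View pics/c1.png

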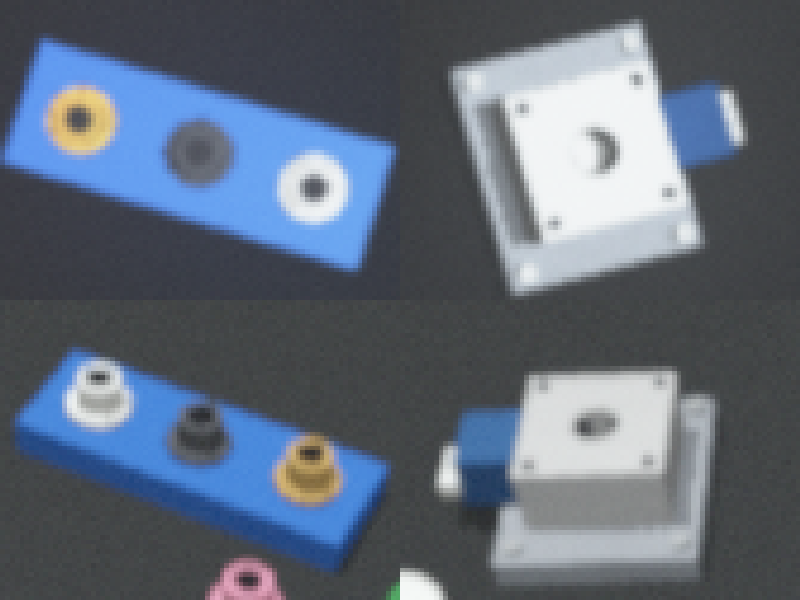

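The crops show the bronze collar's top hole at top (234.1,242.9) and scene (324.8,208.4). The bore centre, taken from the four screws, is at top (386.5,221.6) and scene (175.7,197.0).

```bash
cat >> h.py <<'E'
def tri(a,b):
    o1,d1=ray("top",a);o2,d2=ray("scene",b)
    t=np.linalg.lstsq(np.c_[d1,-d2],o2-o1,rcond=None)[0];p=o1+d1*t[0];q=o2+d2*t[1];return (p+q)/2,np.linalg.norm(p-q)
E
python3 - <<'E'
from h import *
print('bronze tri',tri((234.1,242.9),(324.8,208.4)),onz("top",(234.1,242.9),.045),onz("scene",(324.8,208.4),.045))
f=lambda x,y,X,Y:(x/4.7619+X-.5,y/4.6875+Y-.5)
for nm,t,s in(("steel",(199,150),(201,110)),("white",(314,187),(98,77))):
    a=f(*t,218,218);b=f(*s,260,176);print(nm,tri(a,b),onz("top",a,.045),onz("scene",b,.045))
print('bore',tri((386.5,221.6),(175.7,197.0)))
for z in(.05,.06,.07):print(z,onz("top",(386.5,221.6),z),onz("scene",(175.7,197.0),z))
# bench-level: rack corners in top tile at z=.022
for c in((42,38),(396,145),(360,270),(3,162)):print(onz("top",f(*c,218,218),.022))
E
```

```text
bronze tri (array([0.54419503, 0.19427886, 0.04272395]), np.float64(0.0016908523657774635)) [0.54416469 0.19326916 0.045     ] [0.54637116 0.19515909 0.045     ]
steel (array([0.52595615, 0.13074077, 0.04834649]), np.float64(0.0018299186409978857)) [0.52615608 0.12990228 0.045     ] [0.52234179 0.13131368 0.045     ]
white (array([0.5048972 , 0.06969203, 0.04401309]), np.float64(0.0007104548646301722)) [0.50493458 0.0693676  0.045     ] [0.50591062 0.07022163 0.045     ]
bore (array([ 0.5886194 , -0.19253049,  0.05759889]), np.float64(0.0021279839050416115))
0.05 [ 0.58951929 -0.19544176  0.05      ] [ 0.5812044 -0.1953691  0.05     ]
0.06 [ 0.58871005 -0.19300648  0.06      ] [ 0.59095425 -0.19014059  0.06      ]
0.07 [ 0.5879008 -0.1905712  0.07     ] [ 0.60070409 -0.18491207  0.07      ]
[0.59026635 0.21441158 0.022     ]
[0.52723253 0.02381119 0.022     ]
[0.45935124 0.04501404 0.022     ]
[0.52246108 0.23638081 0.022     ]
```

{"name": "apply_moves", "arguments": {"deltas": [[[0,0,0,-0.98,-0.34,0,0],[0,0,0,-0.98,-0.34,0,0],[0,0,0,-0.98,-0.34,0,0],[0,0,0,-0.98,-0.34,0,0],[0,0,0,-0.98,-0.34,0,0],[0,0,0,-0.98,-0.34,0,0],[0,0,0,-0.98,-0.34,0,0],[0,0,0,-0.98,-0.34,0,0],[0,0,0,-0.98,-0.34,0,0],[0,0,0,-0.98,-0.34,0,0],[0,0,0,-0.98,-0.34,0.5,0],[0,0,0,-0.98,-0.34,0.5,0]]]}}

```text
time: 1.6
eef_pos: [0.5016, 0.2364, 0.1748]
tcp_rot: [0.218, 0.976, -0.0, -0.0]
contact_force: [0.2, -0.2, -0.3]
gripper_width: 0.0471
gripper_force: 0.0
```

{"name": "apply_moves", "arguments": {"deltas": [[[0,0,0,-0.6,-0.2,0.8,0],[0,0,0,-0.6,-0.2,0.8,0],[0,0,0,-0.6,-0.2,0.8,0],[0,0,0,0,0,0,0],[0,0,0,0,0,0,0]]]}}

```text
time: 2.22
eef_pos: [0.5422, 0.1985, 0.1041]
tcp_rot: [0.218, 0.976, 0.0, 0.0]
contact_force: [-0.4, -0.2, 1.0]
gripper_width: 0.0471
gripper_force: 0.0
```

```bash
cat >> h.py <<'E'
def togo(p):
    from scipy.spatial.transform import Rotation as R
    s=robot.sense();d=R.from_quat(s["tcp_rot"]).inv().apply(np.array(p)-s["eef_pos"]);print(s["time"],s["eef_pos"].round(4),s["contact_force"].round(1),s["torque"].round(2),s["gripper_width"].round(4),"units",(d/.03).round(3))
E
python3 -c "
from h import *
togo((.545,.1938,.029))"
```

```text
Traceback (most recent call last):
  File "h.py", line 19, in togo
    s=robot.sense();d=R.from_quat(s["tcp_rot"]).inv().apply(np.array(p)-s["eef_pos"]);print(s["time"],s["eef_pos"].round(4),s["contact_force"].round(1),s["torque"].round(2),s["gripper_width"].round(4),"units",(d/.03).round(3))
                                                                                                                                                                             ^^^^^^^^^^^^^^^^^^^^^^^^
AttributeError: 'float' object has no attribute 'round'
```

{"name": "apply_moves", "arguments": {"deltas": [[[0,0,0,-0.15,-0.1,0.4,0],[0,0,0,0,0,0.6,0],[0,0,0,0,0,0.6,0],[0,0,0,0,0,0.5,0],[0,0,0,0,0,0.3,0],[0,0,0,0,0,0,0],[0,0,0,0,0,0,0]]]}}

```text
time: 3.1
eef_pos: [0.5456, 0.1935, 0.0321]
tcp_rot: [0.218, 0.976, 0.0, 0.001]
contact_force: [0.2, -0.4, -0.7]
gripper_width: 0.0474
gripper_force: 0.0
```

```bash
sed -i 's/s\["gripper_width"\].round(4)/round(float(s["gripper_width"]),4)/' h.py
python3 -c "
from h import *
togo((.545,.1938,.029))"
```

```text
3.1 [0.5456 0.1935 0.0321] [ 0.2 -0.4 -0.7] [ 0.   -0.04 -0.05] 0.0474 units [ 0.023 -0.001  0.104]
```

{"name": "apply_moves", "arguments": {"deltas": [[[0,0,0,0,0,0.1,0],[0,0,0,0,0,0,-0.3],[0,0,0,0,0,0,-0.4],[0,0,0,0,0,0,-0.5],[0,0,0,0,0,0,-1],[0,0,0,0,0,0,-1],[0,0,0,0,0,0,-1]]]}}

```text
time: 3.98
eef_pos: [0.5452, 0.1934, 0.0287]
tcp_rot: [0.218, 0.976, 0.0, 0.0]
contact_force: [-0.4, -0.5, 0.9]
gripper_width: 0.0256
gripper_force: 30.0
```

{"name": "apply_moves", "arguments": {"deltas": [[[0,0,0,0,0,-0.3,-1],[0,0,0,0,0,-0.8,-1],[0,0,0,0,0,-1,-1],[0,0,0,0,0,-1,-1],[0,0,0,0,0,-0.6,-1],[0,0,0,0,0,0,-1],[0,0,0,0,0,0,-1]]]}}

```text
time: 4.85
eef_pos: [0.5443, 0.1932, 0.1381]
tcp_rot: [0.218, 0.976, -0.001, -0.001]
contact_force: [-0.1, 0.3, -0.5]
gripper_width: 0.0251
gripper_force: 30.0
```

{"name": "apply_moves", "arguments": {"deltas": [[[0,0,0,-0.3,-0.5,0,-1],[0,0,0,-0.6,-1,0,-1],[0,0,0,-0.6,-1,0,-1],[0,0,0,-0.6,-1,0,-1],[0,0,0,-0.6,-1,0,-1],[0,0,0,-0.6,-1,0,-1],[0,0,0,-0.6,-1,0,-1],[0,0,0,-0.6,-1,0,-1],[0,0,0,-0.6,-1,0,-1],[0,0,0,-0.6,-1,0,-1],[0,0,0,-0.6,-1,0,-1],[0,0,0,-0.4,-0.5,0,-1]]]}}

```text
time: 6.35
eef_pos: [0.5858, -0.1932, 0.1382]
tcp_rot: [0.219, 0.976, 0.0, -0.001]
contact_force: [-0.7, -0.2, -0.0]
gripper_width: 0.0255
gripper_force: 30.0
```

{"name": "apply_moves", "arguments": {"deltas": [[[0,0,0,0,0,0,-1],[0,0,0,0,0,0,-1],[0,0,0,0,0,0,-1]]]}}

```text
time: 6.72
eef_pos: [0.5869, -0.1895, 0.1396]
tcp_rot: [0.217, 0.976, 0.0, -0.0]
contact_force: [0.2, 0.6, -1.2]
gripper_width: 0.0258
gripper_force: 30.0
```

```bash
python3 -c "
from h import *
togo((.589,-.192,.1))"
```

```text
6.725 [ 0.5869 -0.1895  0.1396] [ 0.2  0.6 -1.2] [0.01 0.01 0.01] 0.0258 units [-0.1   -0.047  1.319]
```

{"name": "apply_moves", "arguments": {"deltas": [[[0,0,0,-0.1,-0.05,0.5,-1],[0,0,0,0,0,0.6,-1],[0,0,0,0,0,0.3,-1],[0,0,0,0,0,0,-1],[0,0,0,0,0,0,-1]]]}}

```text
time: 7.35
eef_pos: [0.5892, -0.1935, 0.0978]
tcp_rot: [0.218, 0.976, -0.0, 0.0]
contact_force: [-0.2, -0.3, -0.6]
gripper_width: 0.0253
gripper_force: 30.0
```

Run:
```python
from h import *
togo((.589,-.192,.085))
t=snap("top","t2");s=snap("scene","s2")
togo((.589,-.192,.085))
T=lambda im,x,y,w=30,h=22:cv2.resize(im[y-h:y+h,x-w:x+w],(400,300),interpolation=cv2.INTER_CUBIC)
s0=cv2.cvtColor(cv2.imread('pics/scene0.png'),cv2.COLOR_BGR2RGB)
o=np.vstack([np.hstack([T(t,386,215),T(s,177,195)]),np.hstack([T(cv2.cvtColor(cv2.imread('pics/top0.png'),cv2.COLOR_BGR2RGB),386,222),T(s0,177,195)])])
cv2.imwrite('pics/c2.png',cv2.cvtColor(o,cv2.COLOR_RGB2BGR))
```

```text
7.35 [ 0.5892 -0.1935  0.0978] [-0.2 -0.3 -0.6] [-0.   -0.01  0.01] 0.0253 units [0.027 0.044 0.426]
7.45 [ 0.5894 -0.1936  0.0983] [-0.2 -0.8 -0.5] [ 0.02 -0.   -0.01] 0.0253 units [0.036 0.044 0.444]
```

View pics/c2.png

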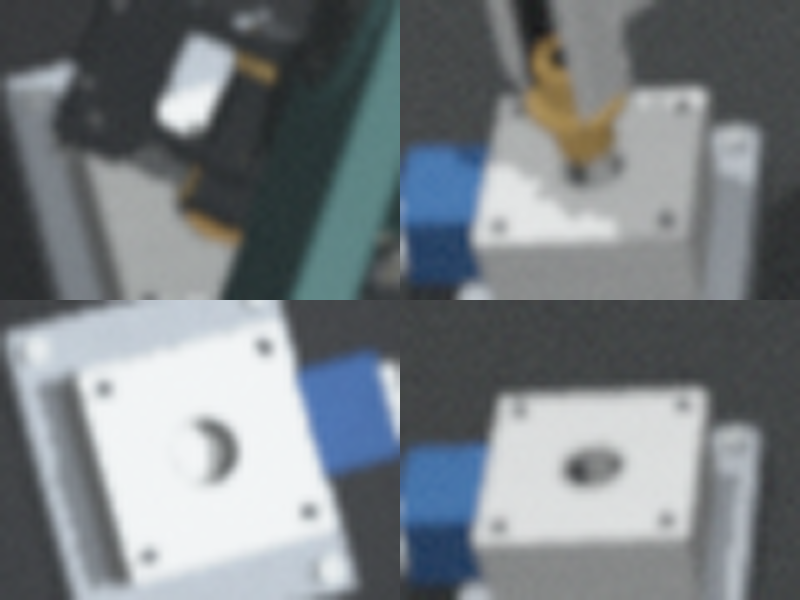

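Top is mostly hidden by the arm. In the scene view the sleeve foot hangs just above the bore (tile foot ~(588,150), bore (592,167)). I'll check whether the bushing hangs straight and compare it with the projection.

Run:
```python
from h import *
x,y=.5892,-.1935
tl=lambda p:((proj("scene",p)-[147,173]+.5)*[6.667,6.818]).round(1)
for nm,z in(("foot",.0715),("shoulder",.0915),("flangetop",.0965),("top",.1145)):print(nm,tl((x,y,z)))
for z in(.055,.058,.061):print(z,tl((x,y,z)))
print((tl((x+.001,y,.07))-tl((x,y,.07))),tl((x,y+.001,.07))-tl((x,y,.07)))
im=cv2.imread('pics/s2.png');h=cv2.cvtColor(im,cv2.COLOR_BGR2HSV)
m=(h[...,0]>8)&(h[...,0]<28)&(h[...,1]>100)
for r in range(176,200):
    c=np.where(m[r,150:195])[0]
    if len(c):print(r,((r-173+.5)*6.818).round(),((np.array([c[0],c[-1]+1])+3)*6.667).round(),len(c))
o=T=cv2.resize(im[167:207,150:203],None,fx=15,fy=15,interpolation=cv2.INTER_CUBIC);cv2.imwrite('pics/c3.png',o)
```

```text
foot [183.1 140.7]
shoulder [174.4 101.6]
flangetop [172.2  91.6]
top [164.2  55.2]
0.055 [190.1 172.3]
0.058 [188.8 166.6]
0.061 [187.6 160.9]
[-0.9  1.8] [2.5 0.4]Traceback (most recent call last):
  File "<stdin>", line 11, in <module>
AttributeError: 'float' object has no attribute 'round'
```

Run:
```python
from h import *
im=cv2.imread('pics/s2.png');h=cv2.cvtColor(im,cv2.COLOR_BGR2HSV)
m=(h[...,0]>8)&(h[...,0]<28)&(h[...,1]>90)
for r in range(176,200):
    c=np.where(m[r,150:195])[0]
    if len(c):print(r,round((r-173+.5)*6.818),((np.array([c[0],c[-1]+1])+3)*6.667).round(),len(c))
cv2.imwrite('pics/c3.png',cv2.resize(im[167:207,150:203],None,fx=15,fy=15,interpolation=cv2.INTER_CUBIC))
```

```text
178 37 [140. 153.] 2
179 44 [133. 153.] 3
180 51 [133. 153.] 3
181 58 [133. 153.] 3
182 65 [133. 160.] 4
183 72 [133. 160.] 4
184 78 [133. 167.] 5
185 85 [133. 167.] 5
186 92 [133. 167.] 5
187 99 [127. 173.] 7
188 106 [127. 173.] 7
189 112 [133. 213.] 7
190 119 [140. 207.] 7
191 126 [147. 207.] 9
192 133 [160. 207.] 7
193 140 [160. 207.] 7
194 147 [167. 207.] 6
195 153 [167. 200.] 5
196 160 [173. 180.] 1
```

View pics/c3.png

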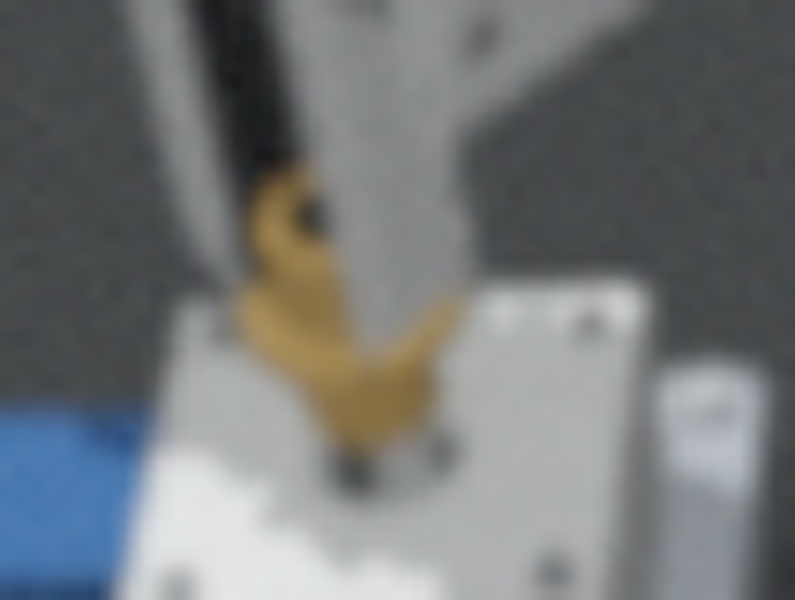

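The foot lies within about 1 mm of the bore in the picture. I'll shift slightly and go down to feel for the face.

{"name": "apply_moves", "arguments": {"deltas": [[[0,0,0,0.006,0.012,0.15,-1],[0,0,0,0,0,0.1,-1],[0,0,0,0,0,0.07,-1],[0,0,0,0,0,0,-1],[0,0,0,0,0,0,-1]]]}}

```text
time: 8.07
eef_pos: [0.589, -0.193, 0.0879]
tcp_rot: [0.218, 0.976, 0.0, 0.0]
contact_force: [0.4, 0.1, -0.2]
gripper_width: 0.0254
gripper_force: 30.0
```

{"name": "apply_moves", "arguments": {"deltas": [[[0,0,0,0,0,0.033,-1],[0,0,0,0,0,0.033,-1],[0,0,0,0,0,0,-1]]]}}

```text
time: 8.45
eef_pos: [0.589, -0.193, 0.0859]
tcp_rot: [0.218, 0.976, 0.0, 0.0]
contact_force: [0.9, -0.2, -0.8]
gripper_width: 0.0251
gripper_force: 30.0
```

{"name": "apply_moves", "arguments": {"deltas": [[[0,0,0,0,0,0.03,-1],[0,0,0,0,0,0,-1],[0,0,0,0,0,0,-1]]]}}

```text
time: 8.82
eef_pos: [0.589, -0.193, 0.085]
tcp_rot: [0.218, 0.976, 0.0, 0.0]
contact_force: [0.5, -0.9, -0.8]
gripper_width: 0.0255
gripper_force: 30.0
```

{"name": "apply_moves", "arguments": {"deltas": [[[0,0,0,0,0,0.03,-1],[0,0,0,0,0,0,-1],[0,0,0,0,0,0,-1]]]}}

```text
time: 9.2
eef_pos: [0.589, -0.193, 0.0841]
tcp_rot: [0.218, 0.976, 0.0, 0.0]
contact_force: [1.9, 0.1, -0.8]
gripper_width: 0.0252
gripper_force: 30.0
```

{"name": "apply_moves", "arguments": {"deltas": [[[0,0,0,0,0,0.03,-1],[0,0,0,0,0,0,-1],[0,0,0,0,0,0,-1]]]}}

```text
time: 9.57
eef_pos: [0.589, -0.193, 0.0832]
tcp_rot: [0.218, 0.976, 0.0, 0.0]
contact_force: [0.9, -0.5, -0.8]
gripper_width: 0.0255
gripper_force: 30.0
```

{"name": "apply_moves", "arguments": {"deltas": [[[0,0,0,0,0,0.03,-1],[0,0,0,0,0,0,-1],[0,0,0,0,0,0,-1]]]}}

```text
time: 9.95
eef_pos: [0.589, -0.193, 0.0823]
tcp_rot: [0.218, 0.976, 0.0, 0.0]
contact_force: [1.6, -0.6, -0.6]
gripper_width: 0.025
gripper_force: 30.0
```

{"name": "apply_moves", "arguments": {"deltas": [[[0,0,0,0,0,0.03,-1],[0,0,0,0,0,0,-1],[0,0,0,0,0,0,-1]]]}}

```text
time: 10.32
eef_pos: [0.589, -0.193, 0.0814]
tcp_rot: [0.218, 0.976, 0.0, 0.0]
contact_force: [1.9, -0.2, -1.0]
gripper_width: 0.0252
gripper_force: 30.0
```

{"name": "apply_moves", "arguments": {"deltas": [[[0,0,0,0,0,0.03,-1],[0,0,0,0,0,0.03,-1],[0,0,0,0,0,0,-1],[0,0,0,0,0,0,-1]]]}}

```text
time: 10.82
eef_pos: [0.5891, -0.193, 0.0797]
tcp_rot: [0.218, 0.976, 0.0, 0.0]
contact_force: [1.2, 0.9, 1.0]
gripper_width: 0.0257
gripper_force: 30.0
```

{"name": "apply_moves", "arguments": {"deltas": [[[0,0,0,0,0,0.03,-1],[0,0,0,0,0,0,-1],[0,0,0,0,0,0,-1]]]}}

```text
time: 11.2
eef_pos: [0.5892, -0.193, 0.0789]
tcp_rot: [0.218, 0.976, 0.0, 0.0]
contact_force: [1.8, -0.5, 1.6]
gripper_width: 0.0252
gripper_force: 30.0
```

{"name": "apply_moves", "arguments": {"deltas": [[[0,0,0,0,0,0.03,-1],[0,0,0,0,0,0,-1],[0,0,0,0,0,0,-1]]]}}

```text
time: 11.58
eef_pos: [0.5893, -0.193, 0.0783]
tcp_rot: [0.218, 0.976, 0.0, 0.001]
contact_force: [2.5, 1.0, 4.8]
gripper_width: 0.0255
gripper_force: 30.0
```

Run:
```python
from h import *
im=snap("scene","s3");togo((.589,-.193,.0647))
cv2.imwrite('pics/c4.png',cv2.cvtColor(cv2.resize(im[167:207,150:203],None,fx=12,fy=12,interpolation=cv2.INTER_CUBIC),cv2.COLOR_RGB2BGR))
```

```text
11.625 [ 0.5892 -0.193   0.0783] [2.  0.5 4.1] [ 0.14 -0.43 -0.01] 0.0253 units [ 0.008 -0.003  0.452]
```

View pics/c4.png

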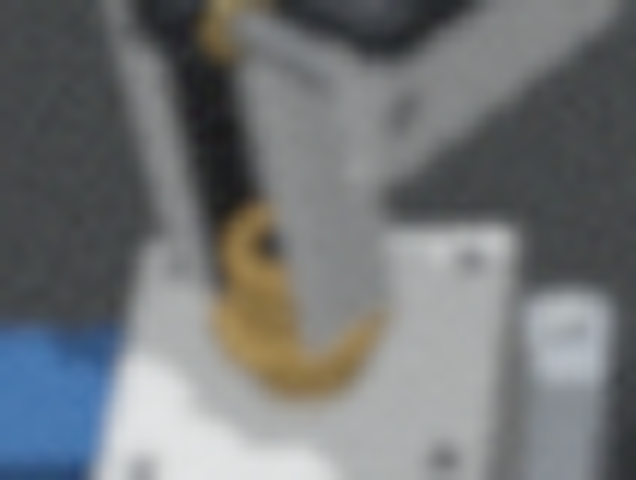

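The flange now covers the bore with no sleeve standing clear and only a mild, rising force, so the sleeve has entered. I'll ease sideways by 0.4 mm to unload it and press on in small steps.

{"name": "apply_moves", "arguments": {"deltas": [[[0,0,0,-0.015,0.005,0,-1],[0,0,0,0,0,0.03,-1],[0,0,0,0,0,0,-1],[0,0,0,0,0,0,-1]]]}}

```text
time: 12.12
eef_pos: [0.5895, -0.1931, 0.0776]
tcp_rot: [0.218, 0.976, -0.0, 0.0]
contact_force: [1.5, 1.1, 5.8]
gripper_width: 0.025
gripper_force: 30.0
```

{"name": "apply_moves", "arguments": {"deltas": [[[0,0,0,0,0,0.03,-1],[0,0,0,0,0,0,-1],[0,0,0,0,0,0,-1]]]}}

```text
time: 12.5
eef_pos: [0.5896, -0.1931, 0.0773]
tcp_rot: [0.218, 0.976, -0.0, 0.001]
contact_force: [-0.3, 1.5, 7.3]
gripper_width: 0.0254
gripper_force: 30.0
```

```bash
python3 -c "
from h import *
togo((.589,-.193,.0647))"
```

```text
12.5 [ 0.5896 -0.1931  0.0773] [-0.3  1.5  7.3] [ 0.21 -0.14 -0.08] 0.0254 units [ 0.021 -0.005  0.419]
```

{"name": "apply_moves", "arguments": {"deltas": [[[0,0,0,0,0,0.03,-1],[0,0,0,0,0,0.03,-1],[0,0,0,0,0,0,-1],[0,0,0,0,0,0,-1]]]}}

```text
time: 13.0
eef_pos: [0.5896, -0.1932, 0.0757]
tcp_rot: [0.218, 0.976, -0.0, 0.001]
contact_force: [0.5, 1.3, 9.2]
gripper_width: 0.0256
gripper_force: 30.0
```

{"name": "apply_moves", "arguments": {"deltas": [[[0,0,0,0,0,0.03,-1],[0,0,0,0,0,0.03,-1],[0,0,0,0,0,0,-1],[0,0,0,0,0,0,-1]]]}}

```text
time: 13.5
eef_pos: [0.5899, -0.1933, 0.0751]
tcp_rot: [0.218, 0.976, -0.0, 0.001]
contact_force: [-0.9, 1.7, 12.2]
gripper_width: 0.0254
gripper_force: 30.0
```

```bash
python3 -c "
from h import *
togo((.589,-.193,.0647))"
```

```text
13.5 [ 0.5899 -0.1933  0.0751] [-0.9  1.7 12.2] [0.39 0.18 0.03] 0.0254 units [ 0.031 -0.004  0.347]
```

{"name": "apply_moves", "arguments": {"deltas": [[[0,0,0,0.01,0.003,0.03,-1],[0,0,0,0,0,0.03,-1],[0,0,0,0,0,0,-1],[0,0,0,0,0,0,-1]]]}}

```text
time: 14.0
eef_pos: [0.5899, -0.1933, 0.0737]
tcp_rot: [0.218, 0.976, -0.0, 0.002]
contact_force: [-1.8, 0.9, 12.2]
gripper_width: 0.0249
gripper_force: 30.0
```

{"name": "apply_moves", "arguments": {"deltas": [[[0,0,0,0,0,0.03,-1],[0,0,0,0,0,0.03,-1],[0,0,0,0,0,0,-1],[0,0,0,0,0,0,-1]]]}}

```text
time: 14.5
eef_pos: [0.5899, -0.1934, 0.0718]
tcp_rot: [0.218, 0.976, -0.0, 0.001]
contact_force: [0.0, 1.4, 12.0]
gripper_width: 0.0252
gripper_force: 30.0
```

```bash
python3 -c "
from h import *
togo((.589,-.193,.0647))"
```

```text
14.5 [ 0.5899 -0.1934  0.0718] [ 0.   1.4 12. ] [0.26 0.18 0.01] 0.0252 units [ 0.033 -0.     0.236]
```

{"name": "apply_moves", "arguments": {"deltas": [[[0,0,0,0,0,0.03,-1],[0,0,0,0,0,0.03,-1],[0,0,0,0,0,0,-1],[0,0,0,0,0,0,-1]]]}}

```text
time: 15.0
eef_pos: [0.5899, -0.1935, 0.0702]
tcp_rot: [0.218, 0.976, -0.001, 0.002]
contact_force: [-0.4, 1.3, 13.3]
gripper_width: 0.0251
gripper_force: 30.0
```

{"name": "apply_moves", "arguments": {"deltas": [[[0,0,0,0,0,0.03,-1],[0,0,0,0,0,0.03,-1],[0,0,0,0,0,0,-1],[0,0,0,0,0,0,-1]]]}}

```text
time: 15.5
eef_pos: [0.59, -0.1934, 0.0685]
tcp_rot: [0.218, 0.976, -0.001, 0.002]
contact_force: [-1.4, 1.2, 12.1]
gripper_width: 0.0247
gripper_force: 30.0
```

{"name": "apply_moves", "arguments": {"deltas": [[[0,0,0,0,0,0.03,-1],[0,0,0,0,0,0.03,-1],[0,0,0,0,0,0,-1],[0,0,0,0,0,0,-1]]]}}

```text
time: 16.0
eef_pos: [0.59, -0.1934, 0.0668]
tcp_rot: [0.218, 0.976, -0.001, 0.002]
contact_force: [-0.9, 1.1, 13.8]
gripper_width: 0.0254
gripper_force: 30.0
```

```bash
python3 -c "
from h import *
togo((.589,-.193,.0647))"
```

```text
16.0 [ 0.59   -0.1934  0.0668] [-0.9  1.1 13.8] [0.25 0.16 0.02] 0.0254 units [ 0.036 -0.001  0.068]
```

{"name": "apply_moves", "arguments": {"deltas": [[[0,0,0,0,0,0.03,-1],[0,0,0,0,0,0.03,-1],[0,0,0,0,0,0,-1],[0,0,0,0,0,0,-1]]]}}

```text
time: 16.5
eef_pos: [0.59, -0.1935, 0.0666]
tcp_rot: [0.218, 0.976, -0.001, 0.002]
contact_force: [-3.3, 2.2, 17.8]
gripper_width: 0.0256
gripper_force: 30.0
```

{"name": "apply_moves", "arguments": {"deltas": [[[0,0,0,0,0,0.03,-1],[0,0,0,0,0,0,-1],[0,0,0,0,0,0,-1]]]}}

```text
time: 16.88
eef_pos: [0.59, -0.1935, 0.0665]
tcp_rot: [0.218, 0.976, -0.001, 0.002]
contact_force: [-5.0, 2.1, 21.3]
gripper_width: 0.0259
gripper_force: 30.0
```

{"name": "apply_moves", "arguments": {"deltas": [[[0,0,0,0,0,0.03,-1],[0,0,0,0,0,0,-1],[0,0,0,0,0,0,-1]]]}}

```text
time: 17.25
eef_pos: [0.59, -0.1935, 0.0665]
tcp_rot: [0.218, 0.976, -0.001, 0.002]
contact_force: [-5.5, 3.1, 24.1]
gripper_width: 0.0256
gripper_force: 30.0
```

{"name": "apply_moves", "arguments": {"deltas": [[[0,0,0,0,0,0.03,-1],[0,0,0,0,0,0,-1],[0,0,0,0,0,0,-1]]]}}

```text
time: 17.62
eef_pos: [0.5901, -0.1935, 0.0665]
tcp_rot: [0.218, 0.976, -0.001, 0.002]
contact_force: [-6.8, 4.0, 27.4]
gripper_width: 0.025
gripper_force: 30.0
```

It's a hard stop: z has held at 0.0665 while the force climbed to 27 N. I'll unload, then look before letting go.

{"name": "apply_moves", "arguments": {"deltas": [[[0,0,0,0,0,-0.12,-1],[0,0,0,0,0,-0.11,-1],[0,0,0,0,0,0,-1],[0,0,0,0,0,0,-1],[0,0,0,0,0,0,-1]]]}}

```text
time: 18.25
eef_pos: [0.5897, -0.1933, 0.0666]
tcp_rot: [0.218, 0.976, -0.0, 0.001]
contact_force: [1.0, -0.1, 6.6]
gripper_width: 0.0251
gripper_force: 30.0
```

Run:
```python
from h import *
im=snap("scene","s4");togo((.59,-.1935,.0665))
cv2.imwrite('pics/c5.png',cv2.cvtColor(cv2.resize(im[167:207,150:203],None,fx=12,fy=12,interpolation=cv2.INTER_CUBIC),cv2.COLOR_RGB2BGR))
```

```text
18.3 [ 0.5897 -0.1933  0.0667] [ 1.9 -0.3  7.3] [ 0.01 -0.4  -0.03] 0.0253 units [-0.01  -0.001  0.005]
```

View pics/c5.png

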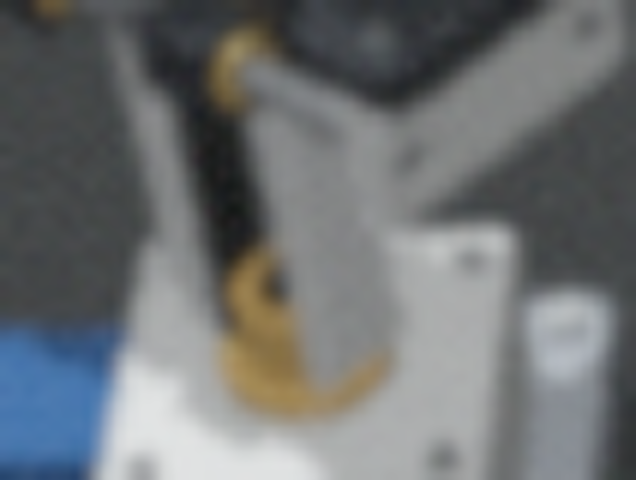

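The flange sits low on the face and the collar dropped about 12 mm from the last look. I'll unload the rest, open and rise, then check the seat.

{"name": "apply_moves", "arguments": {"deltas": [[[0,0,0,0,0,-0.05,-1],[0,0,0,0,0,0,-1],[0,0,0,0,0,0,-1],[0,0,0,0,0,0,-0.3],[0,0,0,0,0,0,0],[0,0,0,0,0,0,0],[0,0,0,0,0,0,0]]]}}

```text
time: 19.18
eef_pos: [0.5887, -0.1927, 0.0669]
tcp_rot: [0.218, 0.976, 0.0, -0.001]
contact_force: [0.3, -0.2, 0.0]
gripper_width: 0.0467
gripper_force: 0.0
```

{"name": "apply_moves", "arguments": {"deltas": [[[0,0,0,0,0,-0.2,0],[0,0,0,0,0,-0.5,0],[0,0,0,0,0,-0.8,0],[0,0,0,0,0,-1,0],[0,0,0,0,0,-1,0],[0,0,0,0,0,-1,0],[0,0,0,1,0,0,0],[0,0,0,1,0,0,0],[0,0,0,1,0,0,0],[0,0,0,1,0,0,0],[0,0,0,1,0,0,0],[0,0,0,0,0,0,0]]]}}

```text
time: 20.68
eef_pos: [0.4528, -0.1287, 0.2043]
tcp_rot: [0.217, 0.976, -0.0, 0.002]
contact_force: [-0.1, 0.3, 0.0]
gripper_width: 0.0469
gripper_force: 0.0
```

Run:
```python
from h import *
s=snap("scene","s5");t=snap("top","t5");togo((.59,-.1935,.0665))
T=lambda im,x,y,w=26,h=20:cv2.resize(im[y-h:y+h,x-w:x+w],(400,308),interpolation=cv2.INTER_CUBIC)
cv2.imwrite('pics/c6.png',cv2.cvtColor(np.hstack([T(t,386,220),T(s,176,190)]),cv2.COLOR_RGB2BGR))
for n,im in(("top",t),("scene",s)):
    h=cv2.cvtColor(im,cv2.COLOR_RGB2HSV);m=(h[...,0]>8)&(h[...,0]<28)&(h[...,1]>100)
    c=proj(n,(.59,-.1935,.065)).round().astype(int);k=np.zeros_like(m);k[c[1]-15:c[1]+15,c[0]-14:c[0]+14]=1
    b=np.argwhere(m&k);print(n,b.min(0),b.max(0),len(b))
for F in(.058,.060,.062,.065):
    P=lambda r,z:np.array([proj("scene",(.59+r*np.cos(a),-.1935+r*np.sin(a),F+z)) for a in np.linspace(0,6.28,60)])
    print(F,'flange bottom rowmax',P(.019,0)[:,1].max(),'collar top rowmin',P(.013,.023)[:,1].min(),'bore c',proj("scene",(.59,-.1935,F)))
```

```text
20.775 [ 0.4541 -0.1294  0.2036] [-0.4  0.3 -0.4] [0.01 0.01 0.03] 0.0471 units [-4.996 -0.009  4.583]
top [216 381] [227 393] 88
scene [189 170] [200 181] 98
0.058 flange bottom rowmax 202.23327989435916 collar top rowmin 187.23241473915664 bore c [174.7183293  197.14632441]
0.06 flange bottom rowmax 201.67462509309956 collar top rowmin 186.65781210570992 bore c [174.59146779 196.58797075]
0.062 flange bottom rowmax 201.11452657504776 collar top rowmin 186.08173652533898 bore c [174.46429034 196.02819272]
0.065 flange bottom rowmax 200.27165983128376 collar top rowmin 185.21484925734106 bore c [174.27292925 195.18584332]
```

View pics/c6.png

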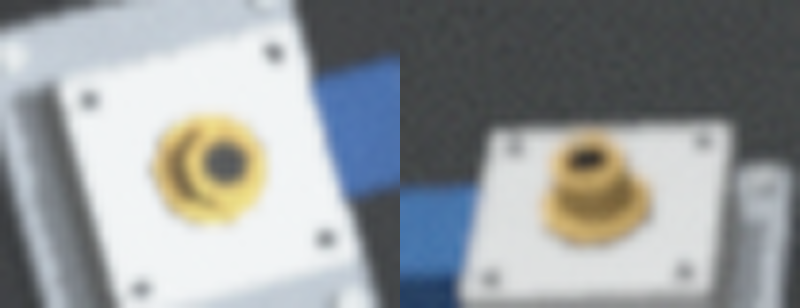

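The bushing stands upright with its flange on the face. The flange bottom is at scene row ~201.5, against 201.7 predicted for flush at a 0.060 face height, and the TCP stop gave 0.0598. All agree, so I'm handing in.

```bash
python3 -c "
from h import *
print(sign_off())"
```

```text
the job is handed in; nothing more can be done
None
```

I pressed the bronze bushing into the housing bore to a hard stop at about 27 N and let go, and the last pictures show it upright with its shoulder flush; I've handed the job in, but the sign-off gave no verdict.

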